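# Start up an EEG recording: two rockers in order, then the start button

### The job

Start up the recording with the closed fingers: on the grey power console press the blue rocker fully over to ON (the raised half with the white bar), then the yellow rocker, and only then press the green button on the response box all the way in for a moment and let it spring back. Leave the red rocker off and the white button unpressed, do not lift the response box or push it out of place, and leave everything else on the table where it stands.

Things in the scene. Friction and masses are not known exactly. Their poses are not given: they have to be found in the camera images.
- console: grey power console fixed to the table, 130 x 320 mm, 45 mm high; origin at the centre of its underside; y axis along its length, -x axis towards the robot. Three paddle rockers (blue, yellow, red, in any order) stand in a row along its y axis, 98 mm apart, on black bezels 78 x 54 mm whose highest edges are 55 mm above the table.
- rocker_blue (a joint): blue paddle rocker, rad: 0 = fully OFF (start, up to 0.05), 0.40 = fully ON. Stays where it is left (friction, no spring; about 3 N at the press point moves it). The paddle is a shallow V of two blue halves, each 32 mm long and 38 mm wide, hinged across its middle; the ON half, marked with a white bar, is the half towards the robot and stands raised (sloping up outwards by 0.40 rad minus this value) until it is pressed; ON, it lies level, its top 60 mm above the table.
- rocker_yellow (a joint): yellow paddle rocker, rad: 0 = fully OFF (start, up to 0.05), 0.40 = fully ON. Stays where it is left (friction, no spring; about 3 N at the press point moves it). The paddle is a shallow V of two yellow halves, each 32 mm long and 38 mm wide, hinged across its middle; the ON half, marked with a white bar, is the half towards the robot and stands raised (sloping up outwards by 0.40 rad minus this value) until it is pressed; ON, it lies level, its top 60 mm above the table.
- rocker_red (a joint): red paddle rocker, rad: 0 = fully OFF (start, up to 0.05), 0.40 = fully ON. Stays where it is left (friction, no spring; about 3 N at the press point moves it). The paddle is a shallow V of two red halves, each 32 mm long and 38 mm wide, hinged across its middle; the ON half, marked with a white bar, is the half towards the robot and stands raised (sloping up outwards by 0.40 rad minus this value) until it is pressed; ON, it lies level, its top 60 mm above the table.
- blue_press (a point): point at the white bar on top of the ON half of the blue rocker, 22 mm from the hinge line; about 68 mm above the table when OFF, 60 mm when ON. The point to press downwards.
- yellow_press (a point): point at the white bar on top of the ON half of the yellow rocker, 22 mm from the hinge line; about 68 mm above the table when OFF, 60 mm when ON. The point to press downwards.
- red_press (a point): point at the white bar on top of the ON half of the red rocker, 22 mm from the hinge line; about 68 mm above the table when OFF, 60 mm when ON. The point to press downwards.
- response_box: loose grey response box, 70 x 150 mm, 30 mm high, 0.5 to 0.85 kg, with a green and a white push button on its top, 72 mm apart along its y axis (green at +36 mm, white at -36 mm); origin at the centre of its underside.
- button_green (a joint): green push button, m: 0 = out, 0.006 = fully pressed; springs back; about 5 N presses it fully.
- button_green_top (a point): centre of the green button's flat top, 30 mm diameter, 52 mm above the table when out; 10 mm above its housing ring (46 mm diameter) when out, 4 mm when pressed. Pressed downwards.
- button_white (a joint): white push button beside the green one, same size and values; not to be pressed.
- button_white_top (a point): centre of the white button's top, 52 mm above the table.
- gel_jar: loose jar, 60 mm diameter, 60 mm high, blue cap, beyond the console; origin under its centre.
- pen_pot: loose black pen pot, 72 mm diameter, 95 mm high (pens to 155 mm), beyond the console; origin under its centre.
- tape_roll: loose grey roll of tape lying flat, 90 mm diameter, 24 mm high, on the robot's side of the console; origin under its centre.
- mouse: loose black computer mouse, 100 x 60 mm, 34 mm high, its length along its y axis, beyond the response box; origin under its centre.
- dongle: loose white adapter, 60 x 35 mm, 16 mm high, on the robot's side of the console; origin under its centre.
- electrode_case: loose white case, 60 x 90 mm, 30 mm high, beyond the console; origin under its centre.
Not all that is in view belongs to the job. What is shaped like the response_box but purple is not meant.

How it is judged:
By the outcome, as a careful person would: the job done as asked, in the order asked, and still so for the second after the job is handed in, with the robot touching nothing.
It also fails if it takes over 42 s, if anything falls off the work surface, if the arm or the gripper's body presses on something with over 40 N, if the wrist force passes 120 N, or if a joint passes its speed limit or range.

### The arm

A 7-joint arm with a two-finger parallel gripper is mounted at the origin on the work surface. World frame = base frame: x ahead of the robot, y to its left, z up, the work surface at z = 0. Lengths are in m, angles in rad, forces in N, time in s.
With the tool pointing down it reaches from about 0.35 to 0.9 m from the base axis. Payload 7.2 kg.
Tool frame: the origin (TCP) lies midway between the tips of the shut fingers; the grasp point (between the pads) lies 19 mm behind it; y points along the fingers, x is the direction in which the jaws open and shut, and the axes are right-handed (so a half turn about y gives the same grasp; the last joint's range is limited). The gripper opens to 85 mm and grips with 20 to 120 N. Pads are 22 mm wide; open, the fingers measure 114 mm over their backs; the gripper's body (76 mm by 85 mm) begins 54 mm behind the grasp point. The pads swing forward as they close: fully open they stand 13 mm farther back than shut.
Start: joints at [1.212, 0.411, -0.013, 1.596, 0.006, 1.134, -0.082], TCP at [0.179, -0.599, 0.205] pointing down, gripper open.
Joint ranges: [-2.95, 2.95], [-0.29, 1.99], [-1.47, 1.44], [0.14, 2.54], [-1.03, 4.17], [0.13, 1.85], [-2.86, 2.86]. Speed limits (rad/s): [2.39, 2.39, 3.01, 3.01, 3.14, 3.14, 3.14].

### API

Orientations are given as a rotation vector (axis times angle).
In Python, from station import r gives the robot as it stands.
- The arm moves only by the tool move_arm, never from a script. Its argument "rows" is a list that holds one entry, the list of rows, each a list of 7 numbers: the finger opening in m, from 0 to 0.0854, then the shift along the tool's x, y, z in m, then the turn, a rotation vector about the tool's x, y, z in rad. A call has 1 to 8 rows; each row shifts and turns the commanded pose from where the row before left it, along the tool's axes as they then stand; what a row does not reach is not made up. A row lasts 1/8 s, in which the tool goes at most 62.5 mm and 10.7 degrees, less where a joint would pass 70% of its speed; a pose out of reach is approached as far as the arm can. A call is refused whole if a number of a shift passes 0.0625 or a number of a turn 0.188, either way. A call with a gripper value outside its range is refused whole. The fingers move at their own pace and stop on an object; "force" is the grip in N (left out, the last holds). Time passes only in rows, so rows that do not move let the fingers close. It gives the time, the measured TCP pose, the force and the opening at its end, in the units of the state.
- r.sense(): the state, without advancing time (a new reading comes with each control period).
- r.read_camera(name): name is "scene" or "side" or "wrist"; returns the picture (400x640x3 uint8, red, green, blue); there is no depth.
- r.camera_model(name): a dict with "fx", "fy", "cx", "cy" (pixels), "R" (3x3) and "t" (3): a world point X has camera coordinates R X + t; the wrist camera has in their place "T_tool_cam" (4x4, takes a point from camera to tool coordinates, whose origin is the TCP and whose axes are the tool frame's). Camera axes: x right, y down, z forward; pixel columns grow to the right and rows downward; lengths in m; the calibration is good to about 2 mm. A picture is of the moment at which its call begins: read the wrist's pose just before it. camera_model takes no time and is no camera call.
- r.job_done(): hands the job in, once; it reports no verdict.
Trained networks look in the newest picture that a camera, given by its name, has taken for a name from the list of things; names that differ only in an ending like _2 or _b are one class to them, and where a whole thing is asked for, a point or a joint stands for the part that bears it (a point fixed in the world has none). Each returns a list of dicts, best first, with "p" (0 to 1); they miss things now and then, are a little off and sometimes report something else, mostly with a low value. They report only what shows in the picture. A call takes as long as a camera call. They do not tell look-alikes from the thing itself.
- r.cut_out(camera, name): "mask" (400x640 bool, what is visible of it) and "bbox" ([centre column, centre row, width, height] in pixels, round what is visible of it).
- r.mark_of(camera, name): "pixel" ([column, row] in pixels: a listed point, or the origin of a listed thing).
The state is a dict: "clock": time; "joint_positions": joint angles; "joint_velocities": joint speeds; "joint_efforts": joint torques, N m; "position": TCP position; "ee_rot": TCP orientation; "force": force on the tool from outside, world axes, zero at the start; "wrist_torque": the same for the moment, N m; "gripper_width": finger opening in m.
Only numpy, scipy, OpenCV 4.12 (cv2) and the standard library are available. Lean on these libraries where they do the work, as an engineer would, in place of code of your own. Each camera call takes 0.05 s, during which the arm holds its last target. There are 200 camera calls.

## Working session

There is one attempt and no reset: what is moved stays moved. The work goes in short steps, Python scripts to look and compute and a tool call to move; the robot and the scene stay as the last step left them, time stands still between calls to the robot, and variables do not carry over. Pictures are saved under pics/ and viewed, about 8 in all and at most 12, crops included, and the job is handed in when it is done.

Besides the shell and the picture viewer there is one more tool, called after "Emit:" as name(argument=value, ...), one argument or row to a line, values as JSON. move_arm: Moves the arm, as the interface text tells. Its arguments: {"type":"object","properties":{"rows":{"type":"array"},"force":{"type":"number"}},"required":["rows"]}

```bash
mkdir -p pics
cat > h.py <<'E'
import numpy as np, cv2
from station import r
def ray(cam,px,z):
    m=r.camera_model(cam); R=np.array(m["R"]);t=np.array(m["t"])
    d=R.T@np.array([(px[0]-m["cx"])/m["fx"],(px[1]-m["cy"])/m["fy"],1]); c=-R.T@t
    return c+d*(z-c[2])/d[2]
E
python3 - <<'E'
from h import *
ims={}
for c in("scene","side"):
    im=r.read_camera(c); cv2.imwrite(f"pics/{c}0.png",im[:,:,::-1])
    for n,z in(("blue_press",.068),("yellow_press",.068),("red_press",.068),("button_green_top",.052),("button_white_top",.052),("response_box",0),("console",0)):
        for q in r.mark_of(c,n)[:3]: print(c,n,round(q["p"],2),np.round(q["pixel"]),ray(c,q["pixel"],z).round(3))
s=r.sense();print(s["clock"],s["position"],s["ee_rot"],s["gripper_width"],s["force"])
E
```

```text
scene blue_press 0.53 [357. 190.] [0.502 0.068 0.068]
scene yellow_press 0.65 [388. 181.] [0.478 0.16  0.068]
scene red_press 0.36 [356. 193.] [0.512 0.062 0.068]
scene button_green_top 0.59 [247. 213.] [ 0.522 -0.229  0.052]
scene button_green_top 0.58 [194. 168.] [ 0.305 -0.367  0.052]
scene button_white_top 0.47 [221. 206.] [ 0.482 -0.294  0.052]
scene button_white_top 0.38 [187. 181.] [ 0.361 -0.385  0.052]
scene response_box 0.82 [240. 226.] [ 0.512 -0.253  0.   ]
scene response_box 0.64 [193. 184.] [ 0.314 -0.378  0.   ]
scene console 0.6 [357. 214.] [0.525 0.066 0.   ]
scene console 0.19 [338. 253.] [ 0.655 -0.015  0.   ]
side blue_press 0.72 [298. 216.] [0.496 0.066 0.068]
side yellow_press 0.74 [355. 171.] [ 0.52  -0.208  0.068]
side yellow_press 0.65 [275. 233.] [0.493 0.149 0.068]
side red_press 0.46 [317. 200.] [ 0.507 -0.02   0.068]
side button_green_top 0.54 [363. 174.] [ 0.507 -0.234  0.052]
side button_green_top 0.53 [450. 182.] [ 0.284 -0.369  0.052]
side button_green_top 0.28 [318. 198.] [ 0.525 -0.045  0.052]
side button_white_top 0.49 [381. 165.] [ 0.494 -0.314  0.052]
side button_white_top 0.38 [431. 169.] [ 0.362 -0.397  0.052]
side response_box 0.78 [440. 190.] [ 0.315 -0.385  0.   ]
side response_box 0.59 [368. 185.] [ 0.5   -0.257  0.   ]
side response_box 0.34 [362. 173.] [ 0.558 -0.302  0.   ]
side console 0.92 [297. 232.] [0.511 0.059 0.   ]
0.8 [ 0.17920427 -0.59878253  0.20553145] [-1.3328792   0.99228587 -0.99243985] 0.08539587978840125 [-0.51271459 -0.009645   -0.28847158]
```

View pics/scene0.png

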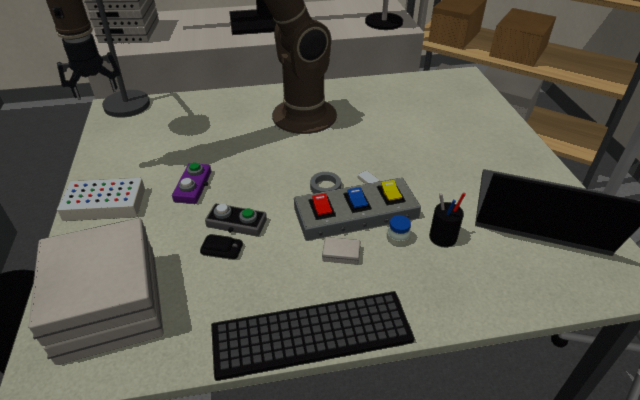

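View pics/side0.png

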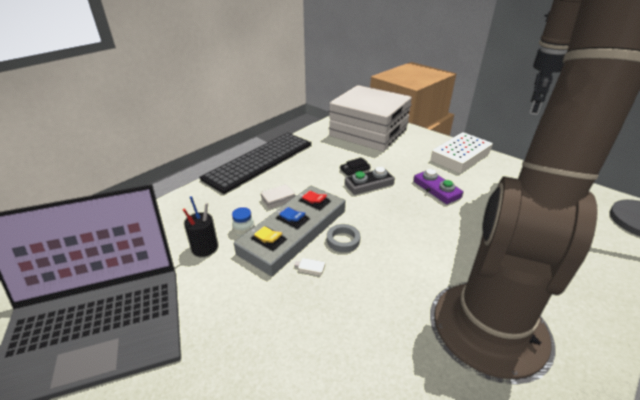

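Candidates, scene pixels. Green button: grey box [247,213] is the one wanted; the purple box [194,168] is a look-alike, rejected. Rockers: red [321,205], blue [357,198], yellow [391,190]. Next I check with the wrist camera from above, first over the grey box on the way.

```bash
cat >> h.py <<'E'
from scipy.spatial.transform import Rotation as Ro
def plan(target, axis=None):
    s=r.sense(); R=Ro.from_rotvec(s["ee_rot"]).as_matrix(); p=np.array(s["position"])
    print("t",round(s["clock"],2),"pos",p.round(4),"F",np.round(s["force"],1),"w",round(s["gripper_width"],4))
    print("R\n",R.round(3)); d=R.T@(np.array(target)-p); print("tool shift",d.round(4))
E
python3 - <<'E'
from h import *
plan([.44,-.25,.3]); print(np.array(r.camera_model("wrist")["T_tool_cam"]).round(3))
im=cv2.imread("pics/scene0.png")[150:250,160:420]; cv2.imwrite("pics/crop.png",cv2.resize(im,None,fx=3,fy=3,interpolation=2))
E
```

```text
t 0.8 pos [ 0.1792 -0.5988  0.2055] F [-0.5 -0.  -0.3] w 0.0854
R
 [[ 0.287  0.     0.958]
 [-0.958 -0.     0.287]
 [ 0.    -1.     0.   ]]
tool shift [-0.2594 -0.0945  0.3499]
[[ 1.    -0.001 -0.001 -0.   ]
 [ 0.    -0.283  0.959 -0.168]
 [-0.001 -0.959 -0.283  0.071]
 [ 0.     0.     0.     1.   ]]
```

View pics/crop.png

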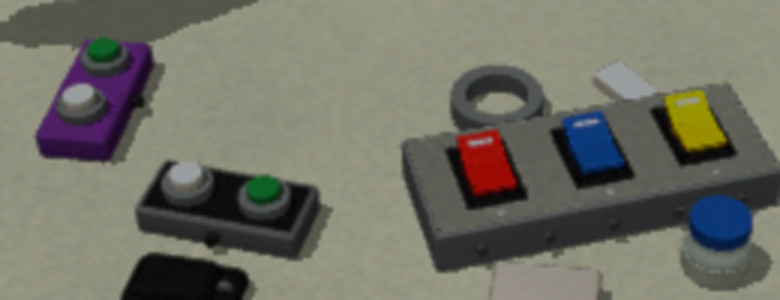

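The crop shows the grey box at crop [228,205] with green at [264,190]. The purple look-alike is at [95,100]. The rockers run red [487,162], blue [593,142], yellow [695,120], with white bars at their robot-side ends.

Emit:
move_arm(
  rows=[
    [[0, -0.0325, -0.012, 0.044, 0, 0, 0], [0, -0.0325, -0.012, 0.044, 0, 0, 0], [0, -0.0325, -0.012, 0.044, 0, 0, 0], [0, -0.0325, -0.012, 0.044, 0, 0, 0], [0, -0.0325, -0.012, 0.044, 0, 0, 0], [0, -0.0325, -0.012, 0.044, 0, 0, 0], [0, -0.0325, -0.012, 0.044, 0, 0, 0], [0, -0.0325, -0.012, 0.044, 0, 0, 0]],
  ],
  force=60,
)

```text
clock: 1.8
position: [0.4427, -0.2473, 0.3022]
ee_rot: [-1.333, 0.992, -0.993]
force: [1.3, -0.5, -0.0]
gripper_width: 0.0003
```

Emit:
move_arm(
  rows=[
    [[0, 0, 0, 0, 0, 0.145, 0], [0, 0, 0, 0, 0, 0.145, 0], [0, 0, 0, 0, 0, 0, 0]],
  ],
)

```text
clock: 2.17
position: [0.4419, -0.2486, 0.3016]
ee_rot: [-1.21, 1.208, -1.208]
force: [0.1, 0.2, -0.5]
gripper_width: 0.0005
```

```bash
cat >> h.py <<'E'
def wray(s,px,z):
    m=r.camera_model("wrist"); T=np.eye(4);T[:3,:3]=Ro.from_rotvec(s["ee_rot"]).as_matrix();T[:3,3]=s["position"]
    T=T@np.array(m["T_tool_cam"]); d=T[:3,:3]@np.array([(px[0]-m["cx"])/m["fx"],(px[1]-m["cy"])/m["fy"],1]);c=T[:3,3]
    return c+d*(z-c[2])/d[2]
def wlook(fn,names):
    s=r.sense(); im=r.read_camera("wrist"); cv2.imwrite("pics/"+fn,im[:,:,::-1])
    for n,z in names:
        for q in r.mark_of("wrist",n)[:2]: print(n,round(q["p"],2),np.round(q["pixel"]),wray(s,q["pixel"],z).round(4))
    return s,im
E
python3 - <<'E'
from h import *
plan([.44,.07,.3])
wlook("w1.png",[("button_green_top",.052),("button_white_top",.052),("red_press",.068)])
E
```

```text
t 2.17 pos [ 0.4419 -0.2486  0.3016] F [ 0.1  0.2 -0.5] w 0.0005
R
 [[ 0.002  0.     1.   ]
 [-1.    -0.     0.002]
 [ 0.    -1.     0.   ]]
tool shift [-0.3186  0.0015 -0.0012]
button_green_top 0.66 [299. 100.] [ 0.5164 -0.227   0.052 ]
button_white_top 0.92 [417. 213.] [ 0.3646 -0.3906  0.052 ]
button_white_top 0.65 [353. 127.] [ 0.4828 -0.2969  0.052 ]
red_press 0.73 [142. 106.] [ 0.5087 -0.0338  0.068 ]
```

View pics/w1.png

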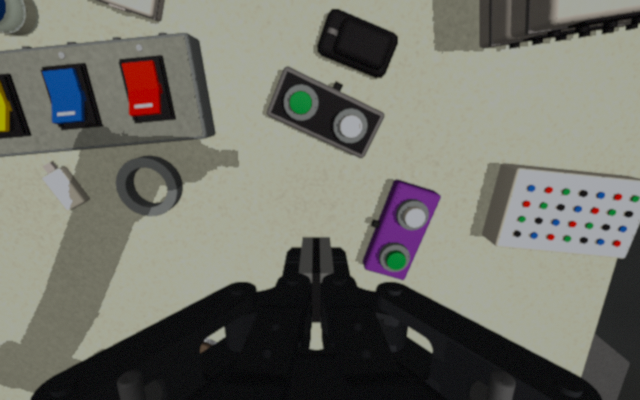

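Wrist view: grey box with green at [300,101] and white at [350,126]; purple box at [400,230]. Red bar at [146,106], blue bar at [66,117]. Now over the console.

Emit:
move_arm(
  rows=[
    [[0, -0.053, 0, 0, 0, 0, 0], [0, -0.053, 0, 0, 0, 0, 0], [0, -0.053, 0, 0, 0, 0, 0], [0, -0.053, 0, 0, 0, 0, 0], [0, -0.053, 0, 0, 0, 0, 0], [0, -0.053, 0, 0, 0, 0, 0], [0, 0, 0, 0, 0, 0, 0], [0, 0, 0, 0, 0, 0, 0]],
  ],
)

```text
clock: 3.38
position: [0.4416, 0.0685, 0.3014]
ee_rot: [-1.21, 1.208, -1.208]
force: [0.0, -0.2, -0.4]
gripper_width: -0.0004
```

Run:
```python
from h import *
plan([.44,.07,.3])
s,im=wlook("w2.png",[(c+"_press",.068) for c in("blue","yellow","red")])
# white bars: bright low-saturation pixels within rocker neighbourhood
for c in("blue","yellow","red"):
    q=r.cut_out("wrist","rocker_"+c)
    for k in q[:2]: print(c,round(k["p"],2),np.round(k["bbox"]))
```

```text
t 3.38 pos [0.4416 0.0685 0.3014] F [ 0.  -0.2 -0.4] w -0.0004
R
 [[ 0.002 -0.     1.   ]
 [-1.    -0.001  0.002]
 [ 0.001 -1.    -0.   ]]
tool shift [-0.0015  0.0014 -0.0016]
blue_press 0.56 [322. 115.] [0.4984 0.0614 0.068 ]
yellow_press 0.85 [244. 127.] [0.4839 0.159  0.068 ]
red_press 0.7 [398. 107.] [ 0.5085 -0.032   0.068 ]
blue 0.57 [318.  98.  33.  57.]
yellow 0.74 [244. 106.  32.  54.]
red 0.79 [401.  88.  37.  59.]
```

View pics/w2.png

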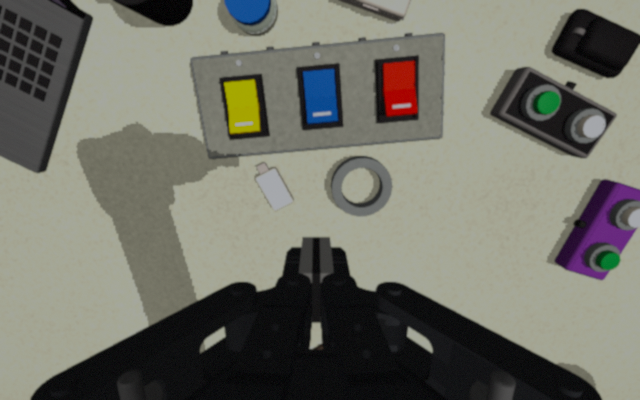

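Run:
```python
from h import *
s=r.sense(); im=cv2.imread("pics/w2.png")
g=im.min(2)
for n,(u,v) in dict(yellow=(244,125),blue=(322,115),red=(400,107)).items():
    a=im[v-15:v+15,u-12:u+12].astype(int); 
    m=(a.min(2)>110)&(a.max(2)-a.min(2)<80); ys,xs=np.nonzero(m)
    c=(u-12+xs.mean(),v-15+ys.mean()); print(n,len(xs),np.round(c,1),wray(s,c,.068).round(4))
```

```text
yellow 58 [243.4 123.4] [0.4885 0.1591 0.068 ]
blue 63 [321.6 113.3] [0.5006 0.0616 0.068 ]
red 62 [401.2 105.5] [ 0.5097 -0.0363  0.068 ]
```

Emit:
move_arm(
  rows=[
    [[0, 0.0035, 0.02, 0.03, 0, 0, 0], [0, 0.0034, 0.04, 0.029, 0, 0, 0], [0, 0, 0.055, 0, 0, 0, 0], [0, 0, 0.055, 0, 0, 0, 0], [0, 0, 0.04, 0, 0, 0, 0], [0, 0, 0.006, 0, 0, 0, 0], [0, 0, 0, 0, 0, 0, 0], [0, 0, 0, 0, 0, 0, 0]],
  ],
)

```text
clock: 4.72
position: [0.502, 0.0626, 0.0873]
ee_rot: [-1.207, 1.207, -1.21]
force: [-0.6, 1.5, 0.1]
gripper_width: -0.0002
```

Run:
```python
from h import *
plan([.5006,.0616,.06])
s,im=wlook("w3.png",[("blue_press",.068)])
```

```text
t 4.72 pos [0.502  0.0626 0.0873] F [-0.6  1.5  0.1] w -0.0002
R
 [[ 0.001  0.003  1.   ]
 [-1.     0.     0.001]
 [-0.    -1.     0.003]]
tool shift [ 0.001   0.0273 -0.0015]
blue_press 0.87 [318. 224.] [0.4988 0.0614 0.068 ]
```

View pics/w3.png

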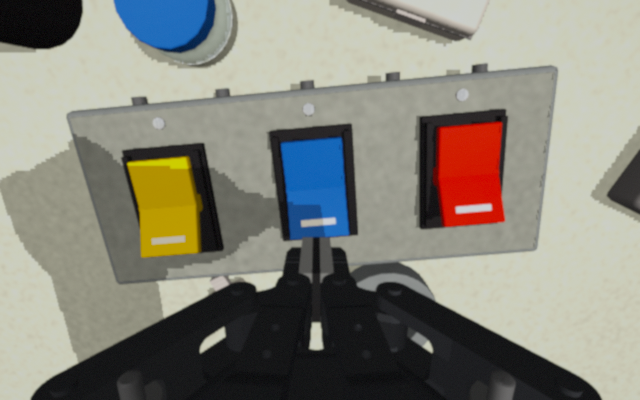

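The fingertips are just short of the blue bar [319,222], and the measurements agree within 2 mm. Pressing.

Emit:
move_arm(
  rows=[
    [[0, 0.001, 0.008, -0.002, 0, 0, 0], [0, 0, 0.008, 0, 0, 0, 0], [0, 0, 0.006, 0, 0, 0, 0], [0, 0, 0.004, 0, 0, 0, 0], [0, 0, 0.002, 0, 0, 0, 0], [0, 0, 0, 0, 0, 0, 0]],
  ],
)

```text
clock: 5.58
position: [0.4986, 0.0615, 0.0574]
ee_rot: [-1.21, 1.209, -1.208]
force: [-0.2, -0.2, -0.0]
gripper_width: -0.0002
```

Emit:
move_arm(
  rows=[
    [[0, 0, 0.002, 0, 0, 0, 0], [0, 0, 0, 0, 0, 0, 0]],
  ],
)

```text
clock: 5.82
position: [0.4986, 0.0614, 0.0555]
ee_rot: [-1.21, 1.209, -1.209]
force: [0.1, -0.2, -0.5]
gripper_width: -0.0001
```

Run:
```python
from h import *
plan([.5,.062,.085])
s,im=wlook("w4.png",[("blue_press",.06)])
```

```text
t 5.83 pos [0.4986 0.0614 0.0555] F [ 0.1 -0.2 -0.5] w -0.0001
R
 [[ 0.001 -0.     1.   ]
 [-1.    -0.     0.001]
 [ 0.    -1.    -0.   ]]
tool shift [-0.0006 -0.0295  0.0014]
blue_press 0.8 [316. 236.] [0.4977 0.0617 0.06  ]
```

View pics/w4.png

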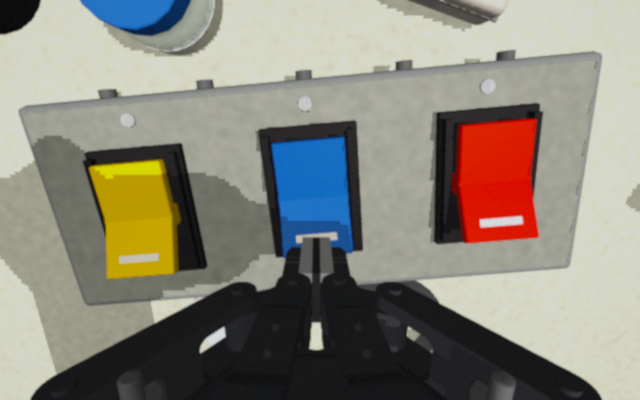

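Fingertips now at the blue bar [316,237], but no contact force yet. Lower in small steps.

Emit:
move_arm(
  rows=[
    [[0, 0, 0.0015, 0, 0, 0, 0], [0, 0, 0, 0, 0, 0, 0]],
  ],
)

```text
clock: 6.18
position: [0.4986, 0.0614, 0.0539]
ee_rot: [-1.21, 1.209, -1.209]
force: [-0.6, -0.3, -0.6]
gripper_width: 0.0001
```

Run:
```python
from h import *
plan([.5,.062,.085])
for c in("side","scene"): im=r.read_camera(c); cv2.imwrite(f"pics/{c}5.png",im[:,:,::-1])
a=cv2.imread("pics/side5.png")[170:280,220:360]
cv2.imwrite("pics/c5.png",cv2.resize(a,None,fx=5,fy=5,interpolation=2))
```

```text
t 6.17 pos [0.4986 0.0614 0.0539] F [-0.6 -0.3 -0.6] w 0.0001
R
 [[ 0.001 -0.     1.   ]
 [-1.    -0.     0.001]
 [ 0.    -1.    -0.   ]]
tool shift [-0.0006 -0.0311  0.0014]
```

View pics/c5.png

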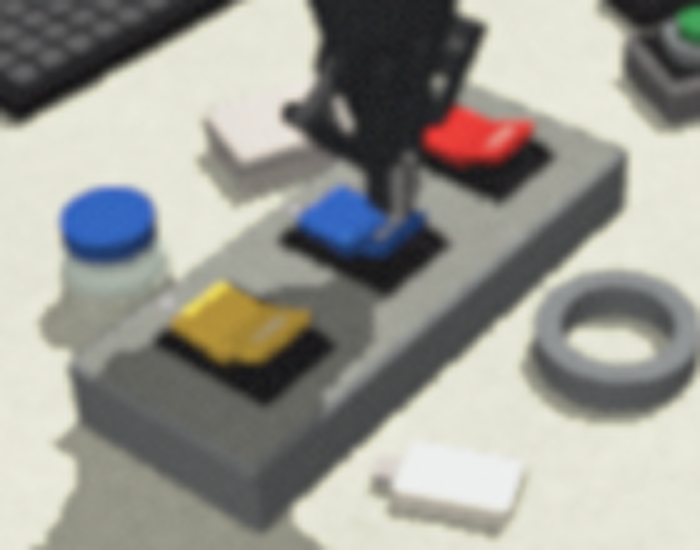

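Fingers on the blue ON half (crop [395,215]), which looks partly down. Continue until a stop force shows.

Emit:
move_arm(
  rows=[
    [[0, 0, 0.0015, 0, 0, 0, 0], [0, 0, 0, 0, 0, 0, 0]],
  ],
)

```text
clock: 6.52
position: [0.4985, 0.0614, 0.0524]
ee_rot: [-1.21, 1.209, -1.209]
force: [0.1, -0.1, 0.7]
gripper_width: 0.0003
```

Emit:
move_arm(
  rows=[
    [[0, 0, 0.0015, 0, 0, 0, 0], [0, 0, 0, 0, 0, 0, 0]],
  ],
)

```text
clock: 6.78
position: [0.4985, 0.0614, 0.0509]
ee_rot: [-1.21, 1.209, -1.209]
force: [0.5, -0.2, -0.5]
gripper_width: -0.0001
```

Run:
```python
from h import *
s=r.sense(); print(s["joint_efforts"],s["force"],s["position"])
out=[]
for c,(u,v) in dict(side=(298,213),scene=(357,190)).items():
    im=r.read_camera(c)[:,:,::-1]; cv2.imwrite(f"pics/{c}6.png",im); m=r.camera_model(c)
    a=cv2.resize(im[v-35:v+35,u-45:u+45],None,fx=8,fy=8,interpolation=2)[:,:,:].copy()
    for P,col in((s["position"],(0,255,0)),([.5006,.0616,.060],(255,0,255))):
        X=np.array(m["R"])@np.array(P)+np.array(m["t"]); px=np.array([m["fx"]*X[0]/X[2]+m["cx"],m["fy"]*X[1]/X[2]+m["cy"]])
        print(c,px.round(1)); q=((px-[u-45,v-35])*8+4).astype(int); cv2.circle(a,tuple(int(k) for k in q),4,col,-1)
    out.append(cv2.resize(a,(400,311)))
w=r.read_camera("wrist")[:,:,::-1][90:300,180:460]; out.append(cv2.resize(w,(400,300)))
z=np.zeros((600,800,3),np.uint8); z[:300,:400]=out[0][:300]; z[:300,400:]=out[1][:300]; z[300:,:400]=out[2]; cv2.imwrite("pics/m6.png",z)
```

```text
[-7.76084780e-03 -5.12476444e+01 -5.04693165e+00 -2.13539636e+01
  2.34172947e-02 -2.45775020e-02 -1.27339899e-02] [ 0.49199792 -0.16570823 -0.48664513] [0.49854926 0.0613925  0.05087215]
side [298.8 220.2]
side [298.1 217.2]
scene [354.1 194.5]
scene [354.5 192.4]
```

View pics/m6.png

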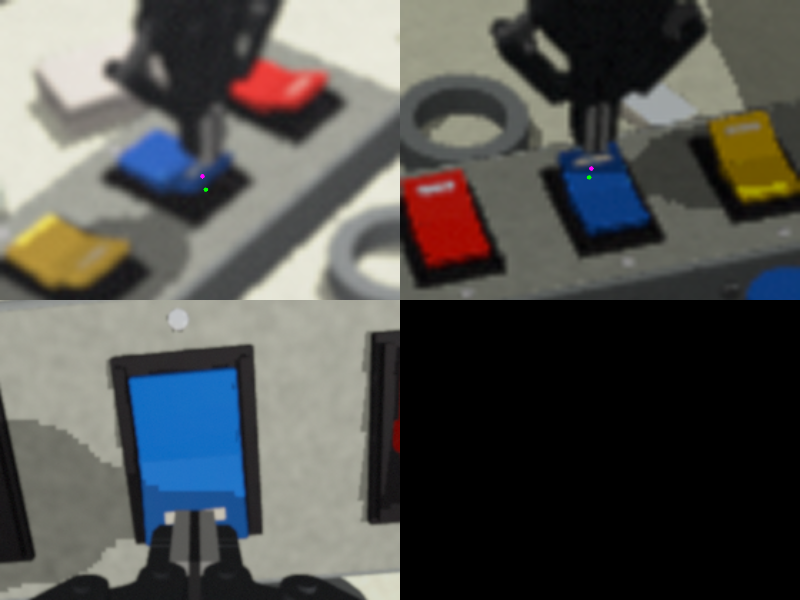

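Emit:
move_arm(
  rows=[
    [[0, 0, 0.0015, 0, 0, 0, 0], [0, 0, 0, 0, 0, 0, 0]],
  ],
)

```text
clock: 7.18
position: [0.4985, 0.0613, 0.0494]
ee_rot: [-1.21, 1.209, -1.209]
force: [0.1, -0.5, -0.0]
gripper_width: 0.0
```

Emit:
move_arm(
  rows=[
    [[0, 0, 0.0015, 0, 0, 0, 0], [0, 0, 0, 0, 0, 0, 0]],
  ],
)

```text
clock: 7.42
position: [0.4985, 0.0613, 0.0478]
ee_rot: [-1.21, 1.209, -1.209]
force: [0.9, -0.4, 0.2]
gripper_width: 0.0003
```

Run:
```python
from h import *
for c in("side","scene"):
    im=r.read_camera(c)[:,:,::-1]; cv2.imwrite(f"pics/{c}7.png",im)
    for k in"0567":
        a=cv2.imread(f"pics/{c}{k}.png").astype(int)
        v,u,h,w=(195,275,45,50) if c=="side" else (180,335,40,45)
        b=a[v:v+h,u:u+w]; m=(b[:,:,0]>b[:,:,2]+40)&(b[:,:,0]>b[:,:,1]+20)
        n,l,st,ce=cv2.connectedComponentsWithStats(m.astype(np.uint8)); i=1+st[1:,4].argmax()
        print(c,k,st[i]+[u,v,0,0,0],ce[i].round(1)+[u,v])
m=r.camera_model("wrist"); print(m["fx"],m["cx"],m["cy"])
m=r.camera_model("side")
for z in(.06,.068):
    X=np.array(m["R"])@np.array([.53,.065,z])+np.array(m["t"]);print(m["fx"]*X[0]/X[2]+m["cx"],m["fy"]*X[1]/X[2]+m["cy"])
s=r.sense();w=r.read_camera("wrist")[:,:,::-1];cv2.imwrite("pics/w7.png",w)
def crop(p): return cv2.resize(cv2.imread(p)[195:240,270:330],None,fx=13,fy=6.5,interpolation=2)[:290,:780]
Z=np.vstack([crop("pics/side0.png"),crop("pics/side7.png")]);cv2.imwrite("pics/m7.png",Z);print(Z.shape)
```

```text
side 0 [279 207  26  15 241] [291.3 214.2]
side 5 [279 207  26  14 210] [290.2 214.2]
side 6 [279 207  26  14 203] [289.9 214.3]
side 7 [279 207  25  15 191] [289.3 214.4]
scene 0 [348 187  20  21 278] [356.9 197.1]
scene 5 [348 187  20  21 251] [357.1 197.9]
scene 6 [348 187  20  21 249] [357.1 198.1]
scene 7 [348 188  20  20 245] [357.1 198.1]
314.21160700678763 315.77810394630217 196.10790073771355
289.4028767499923 213.15638033814483
289.2550017597668 210.8117555942653
(580, 780, 3)
```

The blue mask has not changed since the start, so the rocker is untouched and the real tips sit higher than the reported TCP. Keep lowering with force checks.

Emit:
move_arm(
  rows=[
    [[0, 0, 0.0015, 0, 0, 0, 0], [0, 0, 0.0015, 0, 0, 0, 0], [0, 0, 0, 0, 0, 0, 0]],
  ],
)

```text
clock: 7.95
position: [0.4985, 0.0614, 0.0449]
ee_rot: [-1.21, 1.209, -1.209]
force: [-1.0, -0.2, 1.9]
gripper_width: 0.0001
```

Emit:
move_arm(
  rows=[
    [[0, 0, 0.0015, 0, 0, 0, 0], [0, 0, 0, 0, 0, 0, 0]],
  ],
)

```text
clock: 8.2
position: [0.4982, 0.0613, 0.0433]
ee_rot: [-1.21, 1.209, -1.208]
force: [-1.2, 0.3, 1.2]
gripper_width: 0.0001
```

```bash
cat >> h.py <<'E'
def blue(tag):
    for c in("side","scene"):
        im=r.read_camera(c)[:,:,::-1]; cv2.imwrite(f"pics/{c}{tag}.png",im)
        for k in("0",tag):
            a=cv2.imread(f"pics/{c}{k}.png").astype(int)
            v,u,h,w=(195,275,45,50) if c=="side" else (180,335,40,45)
            b=a[v:v+h,u:u+w]; m=(b[:,:,0]>b[:,:,2]+40)&(b[:,:,0]>b[:,:,1]+20)
            n,l,st,ce=cv2.connectedComponentsWithStats(m.astype(np.uint8)); i=1+st[1:,4].argmax()
            print(c,k,st[i]+[u,v,0,0,0],ce[i].round(1)+[u,v])
E
python3 -c "
from h import *
blue('8');print(r.sense()['force'])"
```

```text
side 0 [279 207  26  15 241] [291.3 214.2]
side 8 [279 206  22  16 186] [288.8 214.1]
scene 0 [348 187  20  21 278] [356.9 197.1]
scene 8 [348 189  20  18 231] [357.1 198.1]
[ 0.11452176 -0.63664119 -0.34614135]
```

Contact began at about z = 0.045 (tips roughly 24 mm short of the reported TCP). Continue to the stop, expected near 0.035.

Emit:
move_arm(
  rows=[
    [[0, 0, 0.0015, 0, 0, 0, 0], [0, 0, 0.0015, 0, 0, 0, 0], [0, 0, 0, 0, 0, 0, 0]],
  ],
)

```text
clock: 8.68
position: [0.4988, 0.0614, 0.0404]
ee_rot: [-1.209, 1.208, -1.209]
force: [-0.4, 0.8, -0.2]
gripper_width: 0.0001
```

Emit:
move_arm(
  rows=[
    [[0, 0, 0.0015, 0, 0, 0, 0], [0, 0, 0.0015, 0, 0, 0, 0], [0, 0, 0, 0, 0, 0, 0]],
  ],
)

```text
clock: 9.05
position: [0.4987, 0.0614, 0.0373]
ee_rot: [-1.21, 1.208, -1.209]
force: [0.0, -0.3, 0.8]
gripper_width: 0.0
```

```bash
python3 -c "
from h import *
blue('9');print(r.sense()['force'])"
```

```text
side 0 [279 207  26  15 241] [291.3 214.2]
side 9 [280 206  26  18 199] [289.4 214.5]
scene 0 [348 187  20  21 278] [356.9 197.1]
scene 9 [348 190  20  15 188] [357.1 197.9]
[-0.15355056  0.59367403  0.03920914]
```

Emit:
move_arm(
  rows=[
    [[0, 0, 0.0015, 0, 0, 0, 0], [0, 0, 0, 0, 0, 0, 0]],
  ],
)

```text
clock: 9.4
position: [0.4986, 0.0614, 0.0359]
ee_rot: [-1.21, 1.209, -1.209]
force: [-1.1, 1.1, 1.7]
gripper_width: 0.0
```

Emit:
move_arm(
  rows=[
    [[0, 0, 0.0015, 0, 0, 0, 0], [0, 0, 0, 0, 0, 0, 0]],
  ],
)

```text
clock: 9.65
position: [0.4986, 0.0614, 0.0344]
ee_rot: [-1.21, 1.209, -1.209]
force: [-0.2, -0.5, 0.0]
gripper_width: 0.0002
```

Emit:
move_arm(
  rows=[
    [[0, 0, 0.001, 0, 0, 0, 0], [0, 0, 0, 0, 0, 0, 0]],
  ],
)

```text
clock: 9.9
position: [0.4987, 0.0614, 0.0342]
ee_rot: [-1.21, 1.208, -1.209]
force: [-4.2, -0.6, 11.8]
gripper_width: -0.0001
```

Hard stop: 11.8 N at z = 0.0342, so blue is over. Lift, then verify while moving to yellow.

Emit:
move_arm(
  rows=[
    [[0, 0, -0.02, 0, 0, 0, 0], [0, 0, -0.025, 0, 0, 0, 0], [0, -0.049, 0, -0.006, 0, 0, 0], [0, -0.0486, 0, -0.006, 0, 0, 0], [0, 0, 0, 0, 0, 0, 0], [0, 0, 0, 0, 0, 0, 0]],
  ],
)

```text
clock: 10.65
position: [0.4865, 0.1585, 0.0782]
ee_rot: [-1.21, 1.208, -1.209]
force: [0.4, -1.9, -0.7]
gripper_width: -0.0004
```

Run:
```python
from h import *
plan([.4865,.159,.048])
s,im=wlook("w9.png",[("yellow_press",.068),("blue_press",.06),("red_press",.068)])
blue('10')
a=cv2.imread("pics/side10.png")[195:260,255:335]; a=cv2.resize(a,(480,390),interpolation=2)
w=cv2.resize(cv2.imread("pics/w9.png"),(480,300))
z=np.zeros((600,800,3),np.uint8); z[:300,:480]=w; z[300:,:480]=a[45:345]; z[:300,480:]=cv2.resize(cv2.imread("pics/scene10.png")[165:215,310:420],(320,300),interpolation=2);cv2.imwrite("pics/m9.png",z)
```

```text
t 10.65 pos [0.4865 0.1585 0.0782] F [ 0.4 -1.9 -0.7] w -0.0004
R
 [[ 0.001 -0.     1.   ]
 [-1.    -0.001  0.001]
 [ 0.001 -1.    -0.   ]]
tool shift [-0.0005  0.0302 -0.    ]
yellow_press 0.59 [316. 220.] [0.4897 0.1585 0.068 ]
blue_press 0.97 [474. 204.] [0.4972 0.0602 0.06  ]
side 0 [279 207  26  15 241] [291.3 214.2]
side 10 [279 204  27  21 297] [291.8 214.3]
scene 0 [348 187  20  21 278] [356.9 197.1]
scene 10 [347 189  21  15 202] [356.5 196.6]
```

View pics/m9.png

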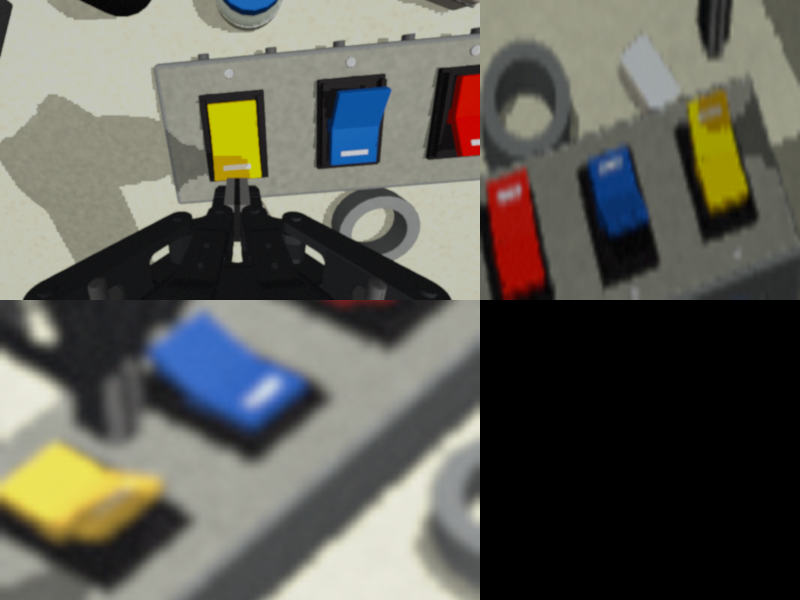

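Blue now shows the bar half level and the far half raised (ON). Yellow bar sits under the tips at [237,167] of the top-left panel. Press yellow.

Emit:
move_arm(
  rows=[
    [[0, 0, 0.015, 0, 0, 0, 0], [0, 0, 0.012, 0, 0, 0, 0], [0, 0, 0.005, 0, 0, 0, 0], [0, 0, 0.005, 0, 0, 0, 0], [0, 0, 0.004, 0, 0, 0, 0], [0, 0, 0.002, 0, 0, 0, 0], [0, 0, 0, 0, 0, 0, 0]],
  ],
)

```text
clock: 11.82
position: [0.4869, 0.1591, 0.0355]
ee_rot: [-1.209, 1.208, -1.209]
force: [1.0, -0.6, 0.7]
gripper_width: 0.0001
```

Emit:
move_arm(
  rows=[
    [[0, 0, 0.001, 0, 0, 0, 0], [0, 0, 0, 0, 0, 0, 0]],
  ],
)

```text
clock: 12.08
position: [0.487, 0.1591, 0.0347]
ee_rot: [-1.209, 1.208, -1.209]
force: [0.2, -0.0, 0.8]
gripper_width: 0.0
```

Emit:
move_arm(
  rows=[
    [[0, 0, 0.0015, 0, 0, 0, 0], [0, 0, 0, 0, 0, 0, 0]],
  ],
)

```text
clock: 12.32
position: [0.487, 0.1591, 0.0342]
ee_rot: [-1.209, 1.208, -1.209]
force: [-4.2, -1.5, 15.0]
gripper_width: -0.0
```

Yellow at its stop (15 N). Lift and go over to the green button.

Emit:
move_arm(
  rows=[
    [[0, 0, -0.03, 0, 0, 0, 0], [0, 0, -0.06, 0, 0, 0, 0], [0, 0.05, 0, 0.005, 0, 0, 0], [0, 0.05, 0, 0.005, 0, 0, 0], [0, 0.05, 0, 0.005, 0, 0, 0], [0, 0.05, 0, 0.005, 0, 0, 0], [0, 0.05, 0, 0.005, 0, 0, 0], [0, 0.05, 0, 0.005, 0, 0, 0]],
  ],
)

```text
clock: 13.32
position: [0.5168, -0.1428, 0.123]
ee_rot: [-1.209, 1.208, -1.209]
force: [0.2, -0.5, 0.5]
gripper_width: 0.0
```

Emit:
move_arm(
  rows=[
    [[0, 0.05, 0, 0, 0, 0, 0], [0, 0.037, 0, 0, 0, 0, 0], [0, 0, 0.03, 0, 0, 0, 0], [0, 0, 0, 0, 0, 0, 0], [0, 0, 0, 0, 0, 0, 0]],
  ],
)

```text
clock: 13.95
position: [0.5172, -0.2273, 0.0936]
ee_rot: [-1.21, 1.208, -1.208]
force: [0.1, -0.1, 0.2]
gripper_width: -0.0002
```

Run:
```python
from h import *
plan([.5165,-.2275,.04])
s,im=wlook("w11.png",[("button_green_top",.052),("button_white_top",.052),("response_box",0)])
for q in r.cut_out("wrist","button_green")[:1]:print(q["bbox"],wray(s,q["bbox"][:2],.050))
hsv=cv2.cvtColor(im[:,:,::-1].copy(),cv2.COLOR_BGR2HSV); m=cv2.inRange(hsv,(45,100,40),(80,255,255))
n,l,st,ce=cv2.connectedComponentsWithStats(m)
for i in range(1,n):
    if st[i,4]>150: print(st[i],ce[i].round(1),wray(s,ce[i],.052).round(4))
blue('11')
w=cv2.resize(im[:,:,::-1],(480,300))
z=np.zeros((600,800,3),np.uint8); z[:300,:480]=w; z[300:,:480]=cv2.resize(cv2.imread("pics/side11.png")[200:250,255:335],(480,300),interpolation=2); z[:300,480:]=cv2.resize(cv2.imread("pics/scene11.png")[165:215,310:420],(320,300),interpolation=2)
z[300:,480:]=cv2.resize(cv2.imread("pics/scene11.png")[185:245,210:274],(320,300),interpolation=2);cv2.imwrite("pics/m11.png",z)
```

```text
t 13.95 pos [ 0.5172 -0.2273  0.0936] F [ 0.1 -0.1  0.2] w -0.0002
R
 [[ 0.002  0.     1.   ]
 [-1.     0.     0.002]
 [-0.    -1.     0.   ]]
tool shift [ 0.0002  0.0536 -0.0008]
button_green_top 0.97 [316. 211.] [ 0.5148 -0.2275  0.052 ]
button_white_top 0.74 [410. 251.] [ 0.4843 -0.2962  0.052 ]
response_box 0.66 [356. 209.] [ 0.4987 -0.2624  0.    ]
[316.8, 211.1, 43.7, 36.7] [ 0.51432115 -0.22783984  0.05      ]
[ 298  190   40   41 1287] [317.6 210.3] [ 0.5156 -0.2284  0.052 ]
side 0 [279 207  26  15 241] [291.3 214.2]
side 11 [280 204  26  21 294] [291.9 214.4]
scene 0 [348 187  20  21 278] [356.9 197.1]
scene 11 [347 189  21  15 204] [356.6 196.6]
```

View pics/m11.png

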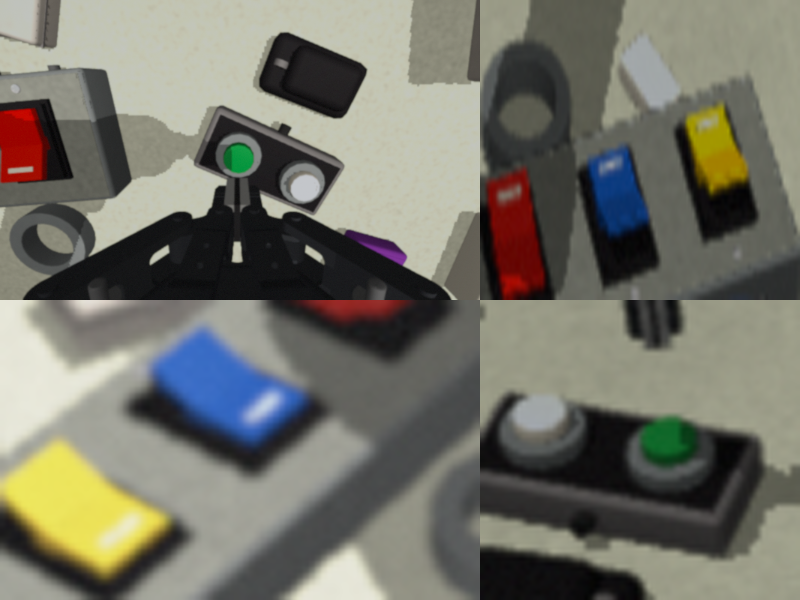

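Side panel shows blue and yellow both ON, with red still OFF. The green button is under the tips at [238,157] of the wrist panel; estimates agree within 1.5 mm. Descend on green.

Emit:
move_arm(
  rows=[
    [[0, 0.001, 0.02, -0.0015, 0, 0, 0], [0, 0, 0.025, 0, 0, 0, 0], [0, 0, 0.015, 0, 0, 0, 0], [0, 0, 0.006, 0, 0, 0, 0], [0, 0, 0, 0, 0, 0, 0]],
  ],
)

```text
clock: 14.92
position: [0.5155, -0.2289, 0.0271]
ee_rot: [-1.21, 1.209, -1.208]
force: [0.5, -0.7, 0.3]
gripper_width: -0.0003
```

Emit:
move_arm(
  rows=[
    [[0, 0, 0.0025, 0, 0, 0, 0], [0, 0, 0.002, 0, 0, 0, 0], [0, 0, 0, 0, 0, 0, 0]],
  ],
)

```text
clock: 15.3
position: [0.5161, -0.2292, 0.023]
ee_rot: [-1.209, 1.207, -1.21]
force: [1.0, -0.0, 3.5]
gripper_width: 0.0
```

Spring contact as expected. Continue to the end of travel.

Emit:
move_arm(
  rows=[
    [[0, 0, 0.002, 0, 0, 0, 0], [0, 0, 0.0015, 0, 0, 0, 0], [0, 0, 0, 0, 0, 0, 0], [0, 0, 0, 0, 0, 0, 0]],
  ],
)

```text
clock: 15.8
position: [0.5161, -0.2292, 0.0202]
ee_rot: [-1.209, 1.207, -1.21]
force: [-2.8, 0.7, 14.0]
gripper_width: -0.0001
```

Emit:
move_arm(
  rows=[
    [[0, 0, 0.001, 0, 0, 0, 0], [0, 0, 0, 0, 0, 0, 0], [0, 0, 0, 0, 0, 0, 0]],
  ],
)

```text
clock: 16.18
position: [0.5161, -0.2292, 0.02]
ee_rot: [-1.209, 1.207, -1.21]
force: [-5.1, 1.7, 22.0]
gripper_width: 0.0002
```

Hard stop reached (22 N at z = 0.020, 6 mm travel). Release and retract.

Emit:
move_arm(
  rows=[
    [[0, 0, -0.01, 0, 0, 0, 0], [0, 0, -0.03, 0, 0, 0, 0], [0, 0, -0.06, 0, 0, 0, 0], [0, 0, -0.06, 0, 0, 0, 0], [0, 0, -0.06, -0.03, 0, 0, 0], [0, 0, -0.04, -0.04, 0, 0, 0], [0, 0, 0, 0, 0, 0, 0], [0, 0, 0, 0, 0, 0, 0]],
  ],
)

```text
clock: 17.18
position: [0.447, -0.229, 0.2734]
ee_rot: [-1.21, 1.209, -1.209]
force: [-0.2, 0.2, -0.7]
gripper_width: -0.0001
```

Run:
```python
from h import *
plan([0,0,0]); s,im=wlook("w12.png",[("button_green_top",.052),("button_white_top",.052),("red_press",.068),("blue_press",.06),("yellow_press",.06)])
blue('12')
z=np.zeros((600,800,3),np.uint8); z[:300,:480]=cv2.resize(im[:,:,::-1],(480,300)); z[300:,:480]=cv2.resize(cv2.imread("pics/side12.png")[155:280,220:420],(480,300),interpolation=2); z[:300,480:]=cv2.resize(cv2.imread("pics/scene12.png")[165:225,290:420],(320,300),interpolation=2)
z[300:,480:]=cv2.resize(cv2.imread("pics/scene12.png")[185:245,210:274],(320,300),interpolation=2);cv2.imwrite("pics/m12.png",z)
```

```text
t 17.18 pos [ 0.447  -0.229   0.2734] F [-0.2  0.2 -0.7] w -0.0001
R
 [[ 0.    -0.001  1.   ]
 [-1.     0.     0.   ]
 [-0.    -1.    -0.001]]
tool shift [-0.2292  0.2736 -0.4468]
button_green_top 0.81 [415. 273.] [ 0.291  -0.3666  0.052 ]
button_green_top 0.76 [315. 106.] [ 0.5146 -0.2283  0.052 ]
button_white_top 0.86 [371. 132.] [ 0.4847 -0.2965  0.052 ]
button_white_top 0.8 [436. 227.] [ 0.3599 -0.3893  0.052 ]
red_press 0.7 [148. 115.] [ 0.5046 -0.035   0.068 ]
blue_press 0.72 [ 73. 121.] [0.4981 0.0586 0.06  ]
yellow_press 0.61 [ 70. 119.] [0.4999 0.0616 0.06  ]
yellow_press 0.56 [147. 115.] [ 0.5047 -0.0301  0.06  ]
side 0 [279 207  26  15 241] [291.3 214.2]
side 12 [280 204  26  20 290] [291.9 214.4]
scene 0 [348 187  20  21 278] [356.9 197.1]
scene 12 [347 189  21  15 202] [356.6 196.6]
```

View pics/m12.png

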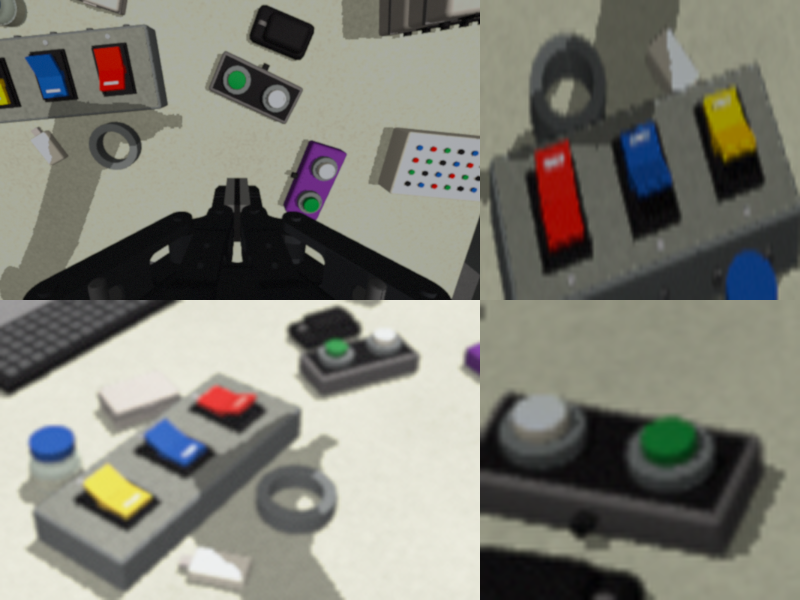

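Blue and yellow are ON, red is OFF, green has sprung back, the box and other items haven't moved, and the arm is clear.

```bash
python3 -c "
from h import *
print(r.job_done())"
```

```text
the job is handed in; nothing more can be done
None
```

I pressed blue fully ON, then yellow, then pushed the green button on the grey response box to its stop and let it spring back. The job was handed in at about 17.3 s of the 42 s allowed; `job_done()` gives no verdict.

- **Stop forces:** blue reached its stop at 11.8 N, yellow at 15 N and green at 22 N after about 6 mm of travel.
- **Final pictures:** blue and yellow are ON, red is OFF, and green has sprung back. The white button was never touched, and the arm is clear. The response box's buttons measure within about 2 mm of where they did at the start, and nothing else on the table looks moved.
- **What disagreed:** the real fingertips sit about 26 mm short of the reported TCP. No contact showed at the expected height, so I lowered the arm in small steps until the force readings found each surface.
- **Network errors:** in the last look the network placed `yellow_press` on the blue and red rockers, because yellow was partly out of the wrist picture. I judged yellow from the side and scene pictures instead.

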